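Start and seat a screw-in mug peg in a rail

TASK

Finish the wooden mug rail: take the last loose peg out of its pack, set its screw into the open pilot hole in the rail and screw it in clockwise. Push down firmly while you turn, so that the screw bites and cuts its thread, and carry on until the peg's collar sits flush on the rail like its two neighbours; not so hard that the rail splits, and leave the peg standing upright with the other things undisturbed.

Things in the scene. Friction and masses are not known exactly. Their poses are not given: they have to be found in the camera images.
- peg_grip (a point): Grip point of the loose turned wooden peg (45 g): on its axis, half-way up the plain round stem (24 mm diameter). z runs up the peg; yaw does not matter. Below this point: the top of the round collar (34 mm diameter, 5 mm thick) 22 mm, its underside 27 mm, the tip of the screw 47 mm. The domed top is 20.5 mm above. It starts upright in the pack, screw down, collar resting on the pack.
- peg_seat (a point): Centre of the underside of the peg's collar, z up the peg. A steel wood screw, 9 mm over the thread, 20 mm long with a blunt point, stands out below. In the pilot hole the peg stands by itself, leaning slightly, so it can be let go and gripped afresh.
- hole (a point): Centre of the mouth of the open pilot hole, level with the rail's top, 28 mm above the worktop: 10 mm diameter, 1.5 mm chamfer; z up, y along the rail. The screw's tip first rests on uncut wood with the collar 4 mm above the rail; then the peg sinks 6 mm a turn, clockwise from above, and 3.5 to 4.2 rad (several grasps) seats the collar.
- thread (a joint): Thread cut so far, rad of clockwise turn that has bitten: 0 at first, 3.4 to 4.2 with the collar seated. The screw bites only if pushed down while turned: under about 11 N it slips round or merely creeps, 14 to 20 N is right, over 24 N of push the wood may split (failure). Turning takes up to 0.1 N m. Pushing alone does not drive it; a seated collar goes no further: more turning just slips.
- rail: Light wooden rail, 72 x 320 x 26 mm, flat on a 2 mm grey non-slip mat that holds it fast. Origin under its centre on the worktop, y along its length. The open pilot hole is at y = -110 mm; two fitted pegs like the loose one stand at y = 0 and +110 mm; the 6 mm holes at y = -55 and +55 mm are for wall screws.
- pack: Pack in which the pegs came: a white foam block in a low carton tray, 66 x 139 x 34 mm, fixed; origin at the centre of its underside, y along its length; three holes of 13 mm diameter, 26 mm deep, in a row 40 mm apart, the loose peg in the one at y = +40 mm, the other two empty.
- peg: The loose peg as a whole (the same as the two points on it); origin at the centre of its collar's underside.
- mug_blue: Bystander: small blue mug, 59 x 83 x 55 mm, origin at the centre of its foot.
- mug_cream: Bystander: small cream mug, 63 x 88 x 50 mm, origin at the centre of its foot.
- timer: Bystander: round kitchen timer, 66 x 66 x 56 mm, origin at the centre of its foot.
- tea_box: Bystander: tea carton, 58 x 102 x 111 mm, origin at the centre of its foot.
Not all that is in view belongs to the job. Of the things that look like the peg, the smaller one is meant.

How it is judged:
By the outcome, as a careful person would: the job done as asked, in the order asked, and still so for the second after the job is handed in, with the robot touching nothing.
It also fails if it takes over 64 s, if anything falls off the work surface, if the arm or the gripper's body presses on something with over 40 N, if the wrist force passes 120 N, or if a joint passes its speed limit or range.

ROBOT

A 6-joint arm with a two-finger parallel gripper is mounted at the origin on a cart in front of the work surface, level with it; the furniture and walls round the work are solid. World frame = base frame: x ahead of the robot, y to its left, z up, the work surface at z = 0. Lengths are in mm, angles in rad, forces in N, time in s.
With the tool pointing down it reaches from about 300 to 1000 mm from the base axis. Payload 5.1 kg.
Tool frame: the origin (TCP) lies midway between the tips of the shut fingers; the grasp point (between the pads) lies 19 mm behind it; z points along the fingers, y is the line along which they close (so a half turn about z gives the same grasp; the last joint's range is limited). The gripper opens to 95 mm and grips with 3 to 60 N. Pads are 20 mm wide; open, the fingers measure 119 mm over their backs; the gripper's body (75 mm by 180 mm) begins 59 mm behind the grasp point.
Start: joints at [-1.365, 0.124, 1.65, -0, 1.367, -0.083], TCP at [185.089, -623.078, 214.656] pointing down, gripper open.
Joint ranges: [-2.61, 2.61], [-1.02, 2.33], [0.03, 2.71], [-1.35, 4.49], [0.32, 2.68], [-2.91, 2.91]. Speed limits (rad/s): [2.57, 2.57, 3.14, 3.14, 3.14, 3.14].

INTERFACE

Orientations are given as a unit quaternion [x, y, z, w].
In Python, from cell import bot gives the robot as it stands. Calls block until the motion is done:
- bot.move_to(position, orientation): joint-space move of the TCP to a pose.
- bot.move_linear(position, rotation=None, max_speed=150): straight line of the TCP; rotation=None keeps the orientation; max_speed is the mean speed in mm/s.
- bot.move_j(angles): joint-space move.
- bot.command_gripper(opening, grip_force=None): finger opening in mm; grip_force is the grip in N (None keeps the last); returns when the fingers have stopped.
- bot.hold(seconds).
- bot.ik(position, orientation): joint angles nearest the present ones, or None.
- bot.grab_frame(name): name is "scene" or "top" or "wrist"; returns the picture (400x640x3 uint8, blue, green, red); there is no depth.
- bot.calibration(name): a dict with "K" (3x3 intrinsics, pixels), "world_from_camera" (4x4, takes a point from camera to world coordinates). Camera axes: x right, y down, z forward; pixel columns grow to the right and rows downward; lengths in mm; the calibration is good to about 2 mm. A picture is of the moment at which its call begins: read the wrist's pose just before it. calibration takes no time and is no camera call; for the wrist camera it gives the pose at the moment of the call.
A pose or a line that the arm cannot do raises bot.Unreachable and nothing moves.
- bot.finish_job(): hands the job in; it is judged then, once.
Readings, each from a call of its own:
- bot.current_t(): time.
- bot.current_joints(): joint angles.
- bot.current_qd(): joint speeds.
- bot.current_joint_efforts(): joint torques, N m.
- bot.current_tool_pos(): TCP position.
- bot.current_orientation(): TCP orientation.
- bot.current_force(): force on the tool from outside, world axes, zero at the start.
- bot.current_torque(): the same for the moment, N m.
- bot.current_gripper_width(): finger opening in mm.
- bot.current_finger_force(): force on a finger pad.
Only numpy, scipy, OpenCV 4.12 (cv2) and the standard library are available. Lean on these libraries where they do the work, as an engineer would, in place of code of your own. Each camera call takes 0.05 s, during which the arm holds its last target. There are 200 camera calls.

## Working session

There is one attempt and no reset: what is moved stays moved. The work goes in short steps, each a Python script; the robot and the scene stay as the last script left them, time stands still between calls to the robot, and variables do not carry over. Pictures are saved under pics/ and viewed, at most 10 in all, crops included, and the job is handed in when it is done.

```bash
ls; mkdir -p pics; python3 - <<'E'
from cell import bot
import cv2,numpy as np
for n in("top","scene"):
    f=bot.grab_frame(n);cv2.imwrite(f"pics/{n}0.png",f)
    c=bot.calibration(n);print(n,np.round(c["K"],1).tolist(),np.round(c["world_from_camera"],3).tolist())
print(bot.current_t(),bot.current_orientation(),bot.current_force())
E
```

```text
pics
top [[408.3, 0.0, 318.9], [0.0, 408.3, 202.2], [0.0, 0.0, 1.0]] [[0.016, -0.993, 0.119, 402.683], [-1.0, -0.016, 0.0, -55.088], [0.002, -0.119, -0.993, 1116.634], [0.0, 0.0, 0.0, 1.0]]
scene [[418.3, 0.0, 316.5], [0.0, 418.3, 198.1], [0.0, 0.0, 1.0]] [[-0.715, -0.458, 0.528, -139.419], [-0.699, 0.454, -0.553, 643.332], [0.013, -0.764, -0.645, 883.112], [0.0, 0.0, 0.0, 1.0]]
0.1 [ 9.89592123e-01  1.43897798e-01 -6.61941646e-05 -9.22082673e-04] [ 0.29684216 -0.19098451  0.05991862]
```

View pics/top0.png

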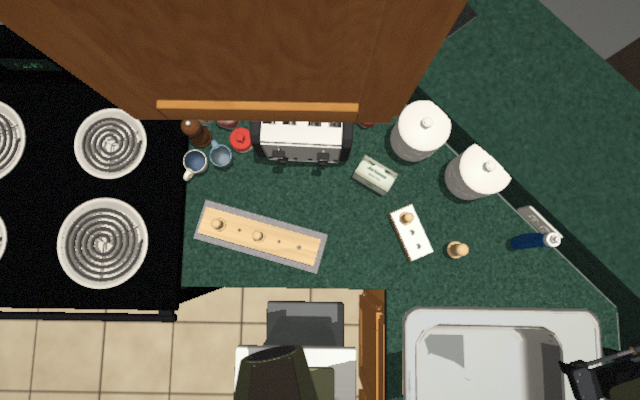

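View pics/scene0.png

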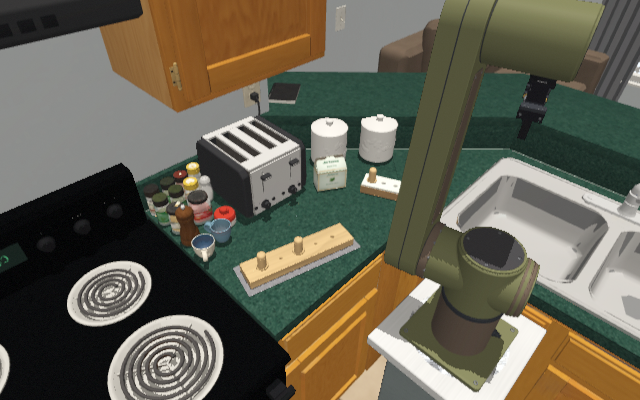

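Top view candidates: the peg in the pack at (407,217), a larger loose wooden turned thing at (457,250), and fitted pegs at (217,223) and (257,236). The peg in the pack is the smaller loose one, so that is my choice. The open hole is near (305,247). I'll check both in a close crop.

```bash
python3 - <<'E'
import cv2,numpy as np
f=cv2.imread("pics/top0.png")
a=cv2.resize(f[195:275,380:480],None,fx=7,fy=7,interpolation=cv2.INTER_CUBIC)[:, :400*2]
a=cv2.resize(f[200:270,385:475],(450,350),interpolation=cv2.INTER_CUBIC)
b=cv2.resize(f[195:275,190:335],(725,400),interpolation=cv2.INTER_CUBIC)
o=np.zeros((590,800,3),np.uint8)
a=cv2.resize(a,(257,200));o[:200,:257]=a;o[190:590,:725]=b
o[:190,:243]=cv2.resize(a,(243,190));cv2.imwrite("pics/crop0.png",o)
E
```

```text
(no output)
```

View pics/crop0.png

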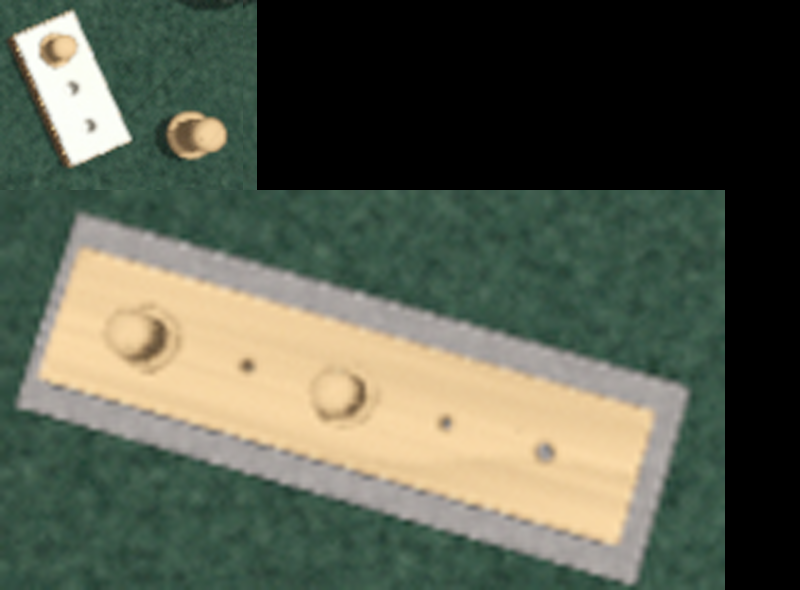

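The crop confirms it: the smaller peg is in the pack with its collar at px (406,218), and the bigger look-alike at (457,250) stands on the worktop. The open hole is the larger dark one at px (298.8,247.4). Next I'll locate both roughly and hover over the pack with the wrist camera.

```bash
cat > h.py <<'E'
from cell import bot
import cv2,numpy as np
from scipy.spatial.transform import Rotation as R
def ray(name,px,z,c=None):
    c=c or bot.calibration(name);K=np.array(c["K"]);T=np.array(c["world_from_camera"])
    d=T[:3,:3]@np.linalg.solve(K,[px[0],px[1],1]);o=T[:3,3]
    return o+d*(z-o[2])/d[2]
def proj(p,c):
    T=np.linalg.inv(np.array(c["world_from_camera"]));q=T[:3,:3]@p+T[:3,3];q=np.array(c["K"])@q
    return q[:2]/q[2]
def down(yaw): # tool down, tool y axis rotated by yaw
    return (R.from_euler('z',yaw)*R.from_quat([1,0,0,0])).as_quat()
E
python3 - <<'E'
from h import *
peg=ray("top",(406.5,218.0),36);hole=ray("top",(298.8,247.4),28)
print(peg,hole)
for px in((217.2,223.5),(258,235.5)):print(ray("top",px,69))
R0=R.from_quat(bot.current_orientation());print("yaw",R0.as_euler('zyx'), R0.as_matrix().round(2).tolist())
for n,p in(("peg",peg),("hole",hole)):
  for y in np.arange(-3,3.1,.5):
    j=bot.ik([p[0],p[1],130],down(y));print(n,y,None if j is None else np.round(j,2))
T=np.array(bot.calibration("wrist")["world_from_camera"])
print("cam in tool",R0.inv().apply(T[:3,3]-bot.current_tool_pos()),(R0.inv().as_matrix()@T[:3,:3]).round(2).tolist())
E
```

```text
[ 493.87182178 -288.07312872   36.        ] [411.73207727  -3.6284636   28.        ]
[468.93738787 205.19958177  69.        ]
[439.94155726  99.46335401  69.        ]
yaw [-2.88797943e-01 -3.96381791e-04 -3.13978673e+00] [[0.96, 0.28, -0.0], [0.28, -0.96, 0.0], [0.0, -0.0, -1.0]]
peg -3.0 [-0.62  0.02  1.91 -0.    1.21 -2.33]
peg -2.5 [-0.62  0.02  1.91 -0.    1.21 -2.83]
peg -2.0 None
peg -1.5 [-0.62  0.02  1.91 -0.    1.21  2.45]
peg -1.0 [-0.62  0.02  1.91 -0.    1.21  1.95]
peg -0.5 [-0.62  0.02  1.91 -0.    1.21  1.45]
peg 0.0 [-0.62  0.02  1.91 -0.    1.21  0.95]
peg 0.5 [-0.62  0.02  1.91 -0.    1.21  0.45]
peg 1.0 [-0.62  0.02  1.91 -0.    1.21 -0.05]
peg 1.5 [-0.62  0.02  1.91 -0.    1.21 -0.55]
peg 2.0 [-0.62  0.02  1.91 -0.    1.21 -1.05]
peg 2.5 [-0.62  0.02  1.91 -0.    1.21 -1.55]
peg 3.0 [-0.62  0.02  1.91 -0.    1.21 -2.05]
hole -3.0 [-0.14 -0.37  2.24 -0.    1.27 -1.85]
hole -2.5 [-0.14 -0.37  2.24 -0.    1.27 -2.35]
hole -2.0 [-0.14 -0.37  2.24 -0.    1.27 -2.85]
hole -1.5 None
hole -1.0 [-0.14 -0.37  2.24 -0.    1.27  2.43]
hole -0.5 [-0.14 -0.37  2.24 -0.    1.27  1.93]
hole 0.0 [-0.14 -0.37  2.24 -0.    1.27  1.43]
hole 0.5 [-0.14 -0.37  2.24 -0.    1.27  0.93]
hole 1.0 [-0.14 -0.37  2.24 -0.    1.27  0.43]
hole 1.5 [-0.14 -0.37  2.24 -0.    1.27 -0.07]
hole 2.0 [-0.14 -0.37  2.24 -0.    1.27 -0.57]
hole 2.5 [-0.14 -0.37  2.24 -0.    1.27 -1.07]
hole 3.0 [-0.14 -0.37  2.24 -0.    1.27 -1.57]
cam in tool [ 6.76970194e+01 -7.82054730e-03 -1.69249395e+02] [[0.0, -0.97, -0.24], [1.0, 0.0, 0.0], [-0.0, -0.24, 0.97]]
```

```bash
python3 - <<'E'
from h import *
import json
bot.move_to([494,-288,150],down(.95));bot.command_gripper(45,20);
c=bot.calibration("wrist");f=bot.grab_frame("wrist");cv2.imwrite("pics/w_pack.png",f)
json.dump({k:np.array(v).tolist() for k,v in c.items() if k in("K","world_from_camera")},open("w_pack.json","w"))
print(bot.current_t(),bot.current_tool_pos(),bot.current_force(),proj(np.array([494,-288,39]),c),proj(np.array([494,-288,81]),c))
E
```

```text
2.8083 [ 494.01481053 -287.99103778  150.0043636 ] [-0.39973615 -0.51739735  0.03505804] [321.14426383 202.451644  ] [321.15094171 215.08006953]
```

View pics/w_pack.png

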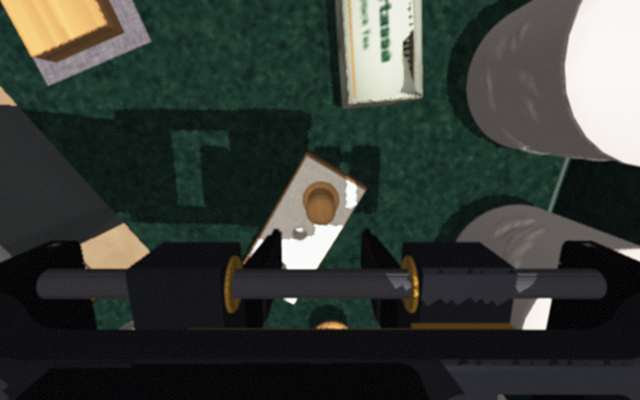

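The wrist view shows the peg upright in the pack, with its collar spanning about (303–339) and its top at about (321,208), close to the prediction. I'll refine it by segmentation, grasp, lift, then view the hole from hover.

```bash
python3 - <<'E'
from h import *
import json
from scipy.optimize import least_squares
c=json.load(open("w_pack.json"));f=cv2.imread("pics/w_pack.png")
hsv=cv2.cvtColor(f,cv2.COLOR_BGR2HSV)
m=cv2.inRange(hsv,(5,90,40),(25,255,255));m[:172]=0;m[232:]=0;m[:,:298]=0;m[:,345:]=0
n,l,s,ce=cv2.connectedComponentsWithStats(m);i=1+np.argmax(s[1:,4]);m=np.uint8(l==i)*255
print(s[i],ce[i])
# synthetic silhouette: collar disc (z34-39,r17), stem r12 up to 81.5; match hull centroid + bbox
def sil(p):
    a=np.linspace(0,2*np.pi,60);P=[]
    for z,r in((34,17),(39,17),(61,12),(75,12),(81,5)):
        P+= [proj(np.array([p[0]+r*np.cos(t),p[1]+r*np.sin(t),z]),c) for t in a]
    return cv2.convexHull(np.float32(P))[:,0]
def feat(h): 
    M=cv2.moments(h);return np.array([M["m10"]/M["m00"],M["m01"]/M["m00"],h[:,0].min(),h[:,0].max(),h[:,1].min(),h[:,1].max()])
h=cv2.convexHull(cv2.findContours(m,0,2)[0][0])[:,0].astype(np.float32);fm=feat(h)
r=least_squares(lambda p:(feat(sil(p))-fm),[494,-288],diff_step=1e-3)
print(r.x,r.fun.round(1),fm.round(1))
E
```

```text
[ 303  182   36   42 1185] [320.43797468 202.13670886]
[ 494.85582718 -285.75769195] [ 0.  -0.2 -1.2  1.2 -1.5  1.6] [320.4 202.2 303.  338.  182.  223. ]
```

```bash
python3 - <<'E'
from h import *
import json
p=[494.9,-285.8]
bot.move_linear([*p,100],max_speed=200);bot.move_linear([*p,42.5],max_speed=100)
print(bot.current_t(),bot.current_tool_pos(),bot.current_force())
bot.command_gripper(10,45);print("w",bot.current_gripper_width(),bot.current_finger_force(),bot.current_force())
bot.move_linear([*p,150],max_speed=150);print("w",bot.current_gripper_width(),bot.current_t(),bot.current_force())
h=np.array([411.7,-3.6]);ims=[]
for k,y in enumerate((.99,4.13)):
    t=h-45*np.array([np.cos(y),np.sin(y)])
    bot.move_to([*t,150],down(y))
    bot.hold(.15)
    c=bot.calibration("wrist");f=bot.grab_frame("wrist");cv2.imwrite(f"pics/w_h{k}.png",f)
    json.dump({a:np.array(c[a]).tolist() for a in("K","world_from_camera")},open(f"w_h{k}.json","w"))
    e=proj(np.array([*h,28]),c);print(y,bot.current_joints()[5],e,bot.current_t());ims.append(f)
cv2.imwrite("pics/both.png",cv2.resize(np.hstack([i[0:400,120:520] for i in ims]),(800,400)))
E
```

```text
3.9333 [ 495.32432876 -286.11816164   43.04157792] [ 0.99274167 -0.41538024  0.32002115]
w 23.481760964779205 45.00053286552429 [-0.26825745  0.07926054  2.31479714]
w 23.52551753162992 5.3 [-6.10351629e-01  3.06596326e-04 -5.76177540e-01]
0.99 0.33644928405708496 [319.98994481 151.06193219] 6.5417
4.13 -2.6041589202310633 [320.94588414 151.91854564] 9.2333
```

View pics/both.png

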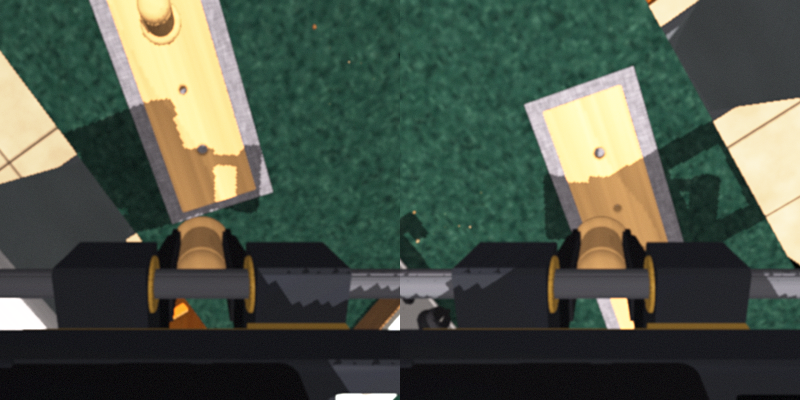

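Both wrist views show the peg held, with its collar above the fingertips, and the open hole at about (322,150) in the first and (319,153) in the second. I'll zoom in on the hole in each.

```bash
python3 - <<'E'
from h import *
import json
o=[]
for k,(u,v) in enumerate(((322,150),(319,153))):
    c=json.load(open(f"w_h{k}.json"));f=cv2.imread(f"pics/w_h{k}.png")
    g=f[v-14:v+14,u-14:u+14];o.append(cv2.resize(g,(392,392),interpolation=cv2.INTER_NEAREST))
    gg=g.astype(int);m=np.uint8((gg[...,2]-gg[...,0]<45))   # grey not wood-coloured
    n,l,s,ce=cv2.connectedComponentsWithStats(m);i=1+np.argmin(np.linalg.norm(ce[1:]-14,axis=1))
    px=ce[i]+[u-14,v-14];print(s[i],px,ray("wrist",px,28,c))
cv2.imwrite("pics/hz.png",np.hstack(o))
E
```

```text
[10 10  9  8 58] [322.         149.37931034] [414.05852721  -3.34079526  28.        ]
[10 10  9  8 57] [319.19298246 152.24561404] [413.19469664  -4.23091157  28.        ]
```

View pics/hz.png

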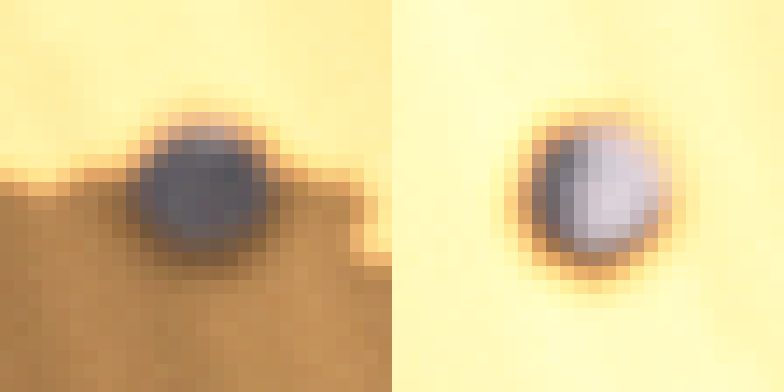

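Averaging the two opposite views gives the hole centre at (413.6,-3.8). Allowing for the camera bias, the TCP target at this yaw is about (413.3,-4.2). Now I'll insert with force guarding.

```bash
python3 - <<'E'
from h import *
x,y=413.3,-4.2
bot.move_linear([x,y,75],max_speed=150);bot.move_linear([x,y,59],max_speed=60);bot.hold(.15)
F0=np.array(bot.current_force());print(bot.current_t(),bot.current_tool_pos(),F0)
for z in np.r_[np.arange(57,42,-2.),np.arange(42,37,-.5)]:
    bot.move_linear([x,y,z],max_speed=40);bot.hold(.05)
    F=np.array(bot.current_force())-F0;print(z,np.round(bot.current_tool_pos(),2),F.round(1),np.round(bot.current_torque(),2))
    if F[2]>5 or np.hypot(*F[:2])>8:break
print(bot.current_t())
E
```

```text
10.5333 [413.53897306  -4.17509653  59.23223236] [-0.28047291 -0.54547508  0.03799329]
57.0 [413.3   -4.2   57.01] [ 0.4 -0.1 -1.5] [ 0.18 -0.11 -0.02]
55.0 [413.23  -4.19  54.89] [ 0.3 -0.2 -0.3] [ 0.16 -0.03  0.01]
53.0 [413.33  -4.15  52.96] [0.4 1.2 0.3] [ 0.2  -0.17  0.01]
51.0 [413.41  -4.12  50.95] [ 2.3  2.1 -1.3] [ 0.3  -0.34  0.  ]
49.0 [413.38  -4.13  48.91] [ 1.8  1.9 -1.6] [ 0.32 -0.39  0.01]
47.0 [413.38  -4.14  46.91] [ 2.2  1.4 -1.9] [ 0.41 -0.53  0.02]
45.0 [413.39  -4.17  44.92] [ 2.1  1.1 -2. ] [ 0.47 -0.6   0.  ]
43.0 [413.4   -4.15  42.93] [ 2.6  2.5 -1.8] [ 0.52 -0.63 -0.02]
42.0 [413.41  -4.19  42.06] [2.4 2.8 0.7] [ 0.57 -0.56 -0.05]
41.5 [413.42  -4.17  41.62] [ 2.8  2.6 -0.2] [ 0.59 -0.5  -0.04]
41.0 [413.49  -4.2   41.2 ] [2.1 2.7 2.8] [ 0.55 -0.42  0.02]
40.5 [413.57  -4.22  40.91] [0.3 3.  5.2] [ 0.64 -0.25  0.05]
14.1333
```

```bash
cat > screw.py <<'E'
from h import *
import json
F0=.04
def fz(n=3):
    a=[]
    for _ in range(n): bot.hold(.02);a.append(bot.current_force()[2])
    return np.mean(a)-F0
def run(s,nmax,step=.15,target=16.5,ff=.12):
    x,y=413.5,-4.0
    for i in range(nmax):
        bot.move_linear([x,y,s["zc"]],down(s["yaw"]),max_speed=30)
        F=fz();p=bot.current_tool_pos();zprev=s.get("za",p[2]);s["za"]=p[2]
        q=bot.current_joints()[5]
        print(f't{bot.current_t():.2f} turn{4.13-s["yaw"]:.2f} q6 {q:.2f} zc{s["zc"]:.2f} z{p[2]:.2f} F{F:.1f} Tz{bot.current_torque()[2]:.3f} w{bot.current_gripper_width():.2f}')
        s["zc"]-=np.clip((target-F)/14,-.5,.35)
        if F>12.5: s["yaw"]-=step; s["zc"]-=ff
    json.dump(s,open("s.json","w"))
E
python3 - <<'E'
from screw import *
run(dict(yaw=4.13,zc=40.3),13)
E
```

```text
t14.43 turn0.00 q6 -2.70 zc40.30 z40.80 F6.6 Tz-0.021 w23.73
t14.73 turn0.00 q6 -2.70 zc39.95 z40.66 F7.0 Tz-0.000 w23.35
t15.03 turn0.00 q6 -2.70 zc39.60 z40.54 F8.8 Tz0.065 w23.16
t15.33 turn0.00 q6 -2.70 zc39.25 z40.49 F10.8 Tz-0.020 w23.25
t15.63 turn0.00 q6 -2.70 zc38.90 z40.38 F12.4 Tz-0.030 w23.49
t15.93 turn0.00 q6 -2.70 zc38.60 z40.32 F14.2 Tz-0.037 w23.27
t16.28 turn0.15 q6 -2.55 zc38.32 z40.09 F13.7 Tz-0.004 w23.11
t16.63 turn0.30 q6 -2.40 zc38.00 z39.92 F14.7 Tz0.028 w23.49
t16.98 turn0.45 q6 -2.25 zc37.75 z39.76 F15.1 Tz0.007 w23.45
t17.33 turn0.60 q6 -2.10 zc37.53 z39.60 F16.0 Tz-0.045 w23.42
t17.68 turn0.75 q6 -1.95 zc37.37 z39.46 F15.9 Tz-0.022 w23.51
t18.03 turn0.90 q6 -1.80 zc37.21 z39.28 F16.4 Tz-0.022 w23.39
t18.38 turn1.05 q6 -1.65 zc37.09 z39.18 F16.5 Tz-0.052 w23.36
```

Sinking about 0.15 mm per step matches the thread pitch, so the screw is biting. Carrying on.

```bash
python3 - <<'E'
from screw import *
run(json.load(open("s.json")),17)
E
```

```text
t18.73 turn1.20 q6 -1.50 zc36.97 z39.02 F15.7 Tz-0.067 w23.56
t19.08 turn1.35 q6 -1.35 zc36.79 z38.83 F16.5 Tz-0.066 w23.32
t19.43 turn1.50 q6 -1.20 zc36.67 z38.71 F15.2 Tz-0.004 w23.55
t19.78 turn1.65 q6 -1.05 zc36.46 z38.54 F16.0 Tz-0.027 w23.34
t20.13 turn1.80 q6 -0.90 zc36.30 z38.38 F16.0 Tz-0.031 w23.37
t20.48 turn1.95 q6 -0.75 zc36.15 z38.25 F16.6 Tz-0.025 w23.69
t20.83 turn2.10 q6 -0.60 zc36.03 z38.13 F15.7 Tz-0.015 w23.32
t21.18 turn2.25 q6 -0.45 zc35.86 z37.96 F16.6 Tz0.001 w23.26
t21.53 turn2.40 q6 -0.30 zc35.74 z37.82 F16.4 Tz0.032 w23.39
t21.88 turn2.55 q6 -0.15 zc35.61 z37.68 F16.5 Tz0.024 w23.45
t22.23 turn2.70 q6 0.00 zc35.49 z37.55 F15.8 Tz0.053 w23.29
t22.58 turn2.85 q6 0.15 zc35.33 z37.40 F16.1 Tz-0.034 w23.14
t22.93 turn3.00 q6 0.30 zc35.18 z37.24 F16.2 Tz0.011 w22.97
t23.28 turn3.15 q6 0.45 zc35.03 z37.11 F16.6 Tz0.004 w22.91
t23.63 turn3.30 q6 0.60 zc34.92 z37.03 F16.6 Tz-0.078 w23.11
t23.98 turn3.45 q6 0.75 zc34.81 z37.02 F17.0 Tz-0.042 w23.71
t24.33 turn3.60 q6 0.90 zc34.72 z37.03 F16.9 Tz0.007 w23.27
```

The sink has stopped at z 37.03 after about 3.3 rad. Either the collar is seated, or something is slipping. A few more turns at slightly higher push will tell, then I'll release, back off and look.

```bash
python3 - <<'E'
from screw import *
s=json.load(open("s.json"));run(s,6,target=17.5,ff=0)
x,y=413.5,-4.0;yaw=s["yaw"]
bot.move_linear([x,y,36.9],max_speed=30);print(fz(),bot.current_force(),bot.current_tool_pos())
bot.command_gripper(45,45);bot.move_linear([x,y,110],max_speed=150)
t=np.array([x,y])-60*np.array([np.cos(yaw),np.sin(yaw)]);bot.move_linear([*t,130],max_speed=150)
bot.hold(.1);f=bot.grab_frame("wrist");g=bot.grab_frame("scene");print(bot.current_t())
cv2.imwrite("pics/wf.png",f);cv2.imwrite("pics/sf.png",g)
a=cv2.resize(f[20:270,170:470],(480,400));b=cv2.resize(g[215:295,230:370],(525,300),interpolation=cv2.INTER_CUBIC)
o=np.zeros((600,800,3),np.uint8);o[300:,:]=0
o[:300,:525]=b;o[300:600,:360]=cv2.resize(a,(360,300));cv2.imwrite("pics/chk.png",o)
E
```

```text
t24.68 turn3.75 q6 1.05 zc34.64 z37.01 F16.9 Tz-0.077 w23.50
t25.03 turn3.90 q6 1.20 zc34.59 z37.00 F17.9 Tz-0.092 w22.96
t25.38 turn4.05 q6 1.35 zc34.62 z36.99 F17.8 Tz-0.056 w23.55
t25.73 turn4.20 q6 1.50 zc34.64 z37.01 F17.5 Tz-0.059 w23.46
t26.08 turn4.35 q6 1.65 zc34.65 z37.02 F17.9 Tz-0.087 w23.63
t26.43 turn4.50 q6 1.80 zc34.68 z37.01 F16.6 Tz-0.004 w23.60
6.98143544775164 [1.02394956 2.80766648 7.00538388] [413.87768577  -4.12827357  37.41765751]
28.7583
```

View pics/chk.png

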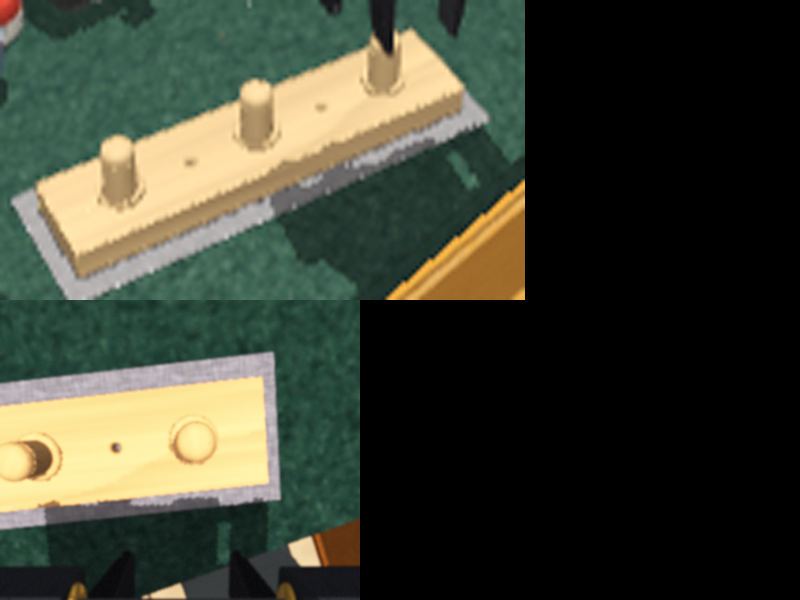

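The peg stands upright, centred and apparently flush. I'll check the height properly by gently touching the domes of the new peg and its neighbour with shut fingers and comparing the heights.

```bash
python3 - <<'E'
from screw import *
bot.command_gripper(0,20)
for x,y in((413.6,-3.8),(442.7,102.3)):
    bot.move_to([x,y,95],down(1.5));bot.move_linear([x,y,79],max_speed=60);bot.hold(.15)
    f0=bot.current_force()[2]
    for z in np.arange(78,73,-.5):
        bot.move_linear([x,y,z],max_speed=20);F=fz(4)+F0-f0
        if z<77:print(z,bot.current_tool_pos()[2].round(2),F.round(1))
        if F>3.5:break
    bot.move_linear([x,y,95],max_speed=100);print(bot.current_t())
E
```

```text
76.5 76.51 0.4
76.0 75.98 0.4
75.5 75.49 -0.0
75.0 74.99 -0.1
74.5 74.5 -0.1
74.0 74.22 2.1
73.5 74.07 4.7
35.425
76.5 76.5 0.9
76.0 75.98 0.3
75.5 75.44 0.5
75.0 74.99 0.4
74.5 74.48 0.7
74.0 73.98 -0.2
73.5 73.75 2.8
40.0417
```

The new dome touches about 0.4 mm above its neighbour, nearly flush. To be certain, I'll regrip (which recentres the peg) and turn a little more at about 18 N.

```bash
python3 - <<'E'
from screw import *
import screw
x,y=413.6,-3.9
bot.command_gripper(45,45);yaw=2.2
bot.move_to([x,y,100],down(yaw));bot.move_linear([x,y,50],max_speed=120);bot.move_linear([x,y,37.3],max_speed=40);bot.hold(.1)
screw.F0=bot.current_force()[2];bot.command_gripper(10,45)
print(bot.current_t(),screw.F0,bot.current_force(),bot.current_tool_pos())
# press down first in the loop, turning only once force>12.5
s=dict(yaw=yaw,zc=36.1);run(s,16,target=17.8,ff=.03)
bot.move_linear([x,y,s["za"]+.2],down(s["yaw"]),max_speed=30);print(fz(),bot.current_force())
bot.command_gripper(45);bot.move_linear([x,y,110],max_speed=150);print(bot.current_t())
E
```

```text
43.4917 -0.8534216305214851 [ 0.55961347 -0.00108078  1.03785324] [413.78183742  -3.85598924  37.44745039]
t43.79 turn1.93 q6 -0.77 zc36.10 z37.06 F6.3 Tz-0.020 w23.33
t44.09 turn1.93 q6 -0.77 zc35.75 z36.98 F8.7 Tz0.013 w23.20
t44.39 turn1.93 q6 -0.77 zc35.40 z36.91 F10.6 Tz0.030 w23.13
t44.69 turn1.93 q6 -0.77 zc35.05 z36.88 F13.3 Tz0.014 w23.09
t45.04 turn2.08 q6 -0.62 zc34.70 z36.83 F15.5 Tz-0.028 w23.69
t45.39 turn2.23 q6 -0.47 zc34.51 z36.85 F16.2 Tz0.023 w23.18
t45.74 turn2.38 q6 -0.32 zc34.37 z36.85 F16.9 Tz-0.052 w23.71
t46.09 turn2.53 q6 -0.17 zc34.27 z36.82 F18.4 Tz-0.054 w23.42
t46.44 turn2.68 q6 -0.02 zc34.29 z36.82 F17.4 Tz-0.096 w23.19
t46.79 turn2.83 q6 0.13 zc34.23 z36.80 F18.2 Tz-0.076 w22.93
t47.14 turn2.98 q6 0.28 zc34.22 z36.84 F18.5 Tz-0.048 w23.48
t47.49 turn3.13 q6 0.43 zc34.24 z36.81 F18.0 Tz-0.107 w23.29
t47.84 turn3.28 q6 0.58 zc34.22 z36.82 F18.2 Tz-0.055 w23.26
t48.19 turn3.43 q6 0.73 zc34.22 z36.81 F17.6 Tz-0.108 w23.71
t48.54 turn3.58 q6 0.88 zc34.17 z36.80 F18.6 Tz-0.093 w23.11
t48.89 turn3.73 q6 1.03 zc34.20 z36.84 F17.9 Tz-0.057 w23.47
5.109795071430434 [-0.34754163  0.57049873  4.04208602]
50.4917
```

The regrip gave no further sink over 1.8 rad at 18 N, so the collar is hard-seated. I'll retract and take a last look.

```bash
python3 - <<'E'
from h import *
bot.move_to([400,-200,220],down(1.0))
g=bot.grab_frame("scene");cv2.imwrite("pics/last.png",cv2.resize(g[150:300,170:410],(800,500),interpolation=cv2.INTER_CUBIC));print(bot.current_t())
E
```

```text
51.6417
```

View pics/last.png

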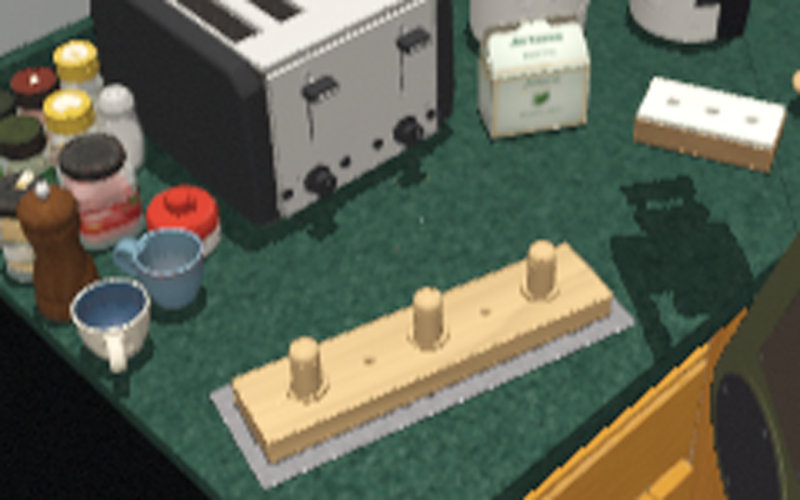

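The last picture shows the new peg at (541,270), upright and level with its neighbours at (428,318) and (305,368). The other things are undisturbed.

```bash
python3 -c "
from cell import bot
print(bot.finish_job())"
```

```text
the job is handed in; nothing more can be done
None
```

The job is handed in at about 52 s: the peg is screwed in to a hard stop at 14–18.6 N of push and stands upright, though its dome touched about 0.4 mm above its neighbour's before a final tightening that sank it no visibly further.

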